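# Close a spring-loaded split housing on its dowels and hold it shut

## Task

First slide the carriage with the lower housing half all the way along its rails until it is up against the tall stop block. Then set the loose upper half on it, large hole over the thick dowel and small hole over the thin one, and press it down against the sprung pad until the two halves are fully shut, with no gap. Finish while still holding the pair pressed shut with the carriage at its stop, so that the screws can be put in; do not let go, and leave the tape roll, the pen and the tube rack alone.

Things in the scene. Friction and masses are not known exactly. Their poses are not given: they have to be found in the camera images.
- fixture: Fixed slide fixture: aluminium base plate 100 x 315 x 12 mm with two rails along its y axis, a tall stop block (top 46 mm above the bench) at its +y end and a low end block (22 mm) at its -y end. Origin: centre of its underside, on the bench. Its z is up; +y is the direction in which the carriage slides to the stop.
- carriage (a joint): Position of the carriage along the fixture's +y, in m: 0 at the low end block, 0.130 against the tall stop block. It stays where it is left; moving it takes about 4 N plus a little more when fast.
- slide_handle (a point): Centre of the top of the carriage's handle, a black upright post 16 mm (fixture x) x 22 mm (y) and 44 mm tall above the dark carriage plate (30 mm above the bench); its top is 74 mm above the bench. It stands on the carriage 70 mm behind (fixture -y) the middle of the lower half, whose nearest face is 11 mm from the post. Pinch it across fixture x, or push it.
- lower_face (a point): Centre of the flat upper face of the lower housing half, 50 mm above the bench, where the two halves meet; axes parallel to the fixture's. The lower half is a grey block 70 (x) x 96 (y) x 20 mm (z) fixed on the dark carriage plate. Its upper face carries two steel dowels 16 mm high and, in the middle, the sprung pad.
- big_dowel (a point): Foot of the thick dowel on the upper face of the lower half, on its +y side, 34 mm from the middle: 12 mm diameter, 16 mm high, the last 5 mm tapered to 6 mm diameter.
- small_dowel (a point): Foot of the thin dowel on the upper face of the lower half, on its -y side, 34 mm from the middle: 8 mm diameter, 16 mm high, the last 5 mm tapered to 3 mm diameter.
- pad (a joint): How far the sprung black pad (32 x 32 mm, in the middle of the lower half) is pressed in, in m. At 0 it stands 6 mm proud of the lower half's face; 0.006 is flush, the halves then meet. It takes 5 N to start it and 14 N at flush, so the upper half's weight alone does not close the gap, and the pair springs 6 mm apart if let go.
- upper_half: Loose upper housing half, a grey plate 70 (x) x 96 (y) x 18 mm (z), about 0.25 kg, lying on the bench right side up. Origin: centre of its flat underside; z up. On top, in the middle, a grip bar 16 mm wide (x), 42 mm long (y), rising 32 mm above the plate (top 50 mm above the underside). Two holes go right through it on its y axis; matched when its x and y lie along the lower half's x and y.
- big_hole (a point): Centre of the large through hole (14 mm) at the underside of the upper half, 34 mm from its middle towards its +y; goes over the thick dowel.
- small_hole (a point): Centre of the small through hole (10 mm) at the underside of the upper half, 34 mm from its middle towards its -y; goes over the thin dowel.
- tape_roll: Bystander: beige roll of tape lying flat, 104 x 102 x 25 mm; origin at the centre of its underside.
- pen: Bystander: marker pen lying on the bench behind the fixture, 135 mm long, 17 mm thick; origin at the centre of its underside, length along y.
- tubes: Bystander: yellow wire rack with two capped tubes, 52 x 86 x 122 mm; origin at the centre of its underside.
Mind the look-alikes: they are no part of the job. What is shaped like the upper_half but purple or red is not meant.

How it is judged (in metres and radians):
On the way, in this order (a step that is already met when the one before it is completed fails the run):
1. the carriage is up against the stop block (value of joint carriage above 0.127 m), for 0.2 s.
2. the upper half is on both dowels, the right way round, with the carriage at the stop (horizontal distance between big_hole and big_dowel below 0.003 m and horizontal distance between small_hole and small_dowel below 0.003 m and angle between the z axis of upper_half and the z axis of lower_face, either way round below 0.06 rad and value of joint carriage above 0.126 m and z of upper_half in the frame of lower_face below 0.01 m), for 0.1 s.
At the end, for the whole second after the job is handed in: Robot still pressing the upper half shut: both holes within 3 mm of their dowels, faces parallel within 0.06 rad, gap under 2 mm (6 mm unpressed), at least 9 N between the halves, robot touching the upper half with over 3 N, carriage within 4 mm of its stop (horizontal distance between big_hole and big_dowel below 0.003 m and horizontal distance between small_hole and small_dowel below 0.003 m and angle between the z axis of upper_half and the z axis of lower_face, either way round below 0.06 rad and value of joint carriage above 0.126 m and z of upper_half in the frame of lower_face between -0.003 and 0.002 m and contact force between upper_half and fixture above 9 N and contact force between any of the fingers, the arm and upper_half above 3 N); the arm keeps its last pose, push and grip.
It fails at once if a bystander (tape roll, pen or tube rack) was moved more than 30 mm (distance of any of tape_roll, pen, tubes from where it was at the start of the episode above 0.03 m).
It also fails if it takes over 45 s, if anything falls off the work surface, if the arm or the gripper's body presses on something with over 40 N, if the wrist force passes 120 N, or if a joint passes its speed limit or range.

## Robot

A 6-joint arm with a two-finger parallel gripper is mounted at the origin on a cart in front of the work surface, level with it; the furniture and walls round the work are solid. World frame = base frame: x ahead of the robot, y to its left, z up, the work surface at z = 0. Lengths are in m, angles in degrees, forces in N, time in s.
With the tool pointing down it reaches from about 0.25 to 0.725 m from the base axis. Payload 9.7 kg.
Tool frame: the origin (TCP) lies midway between the tips of the shut fingers; the grasp point (between the pads) lies 19 mm behind it; z points along the fingers, x is the direction in which the jaws open and shut, and the axes are right-handed (so a half turn about z gives the same grasp; the last joint's range is limited). The gripper opens to 85 mm and grips with 20 to 120 N. Pads are 22 mm wide; open, the fingers measure 114 mm over their backs; the gripper's body (76 mm by 85 mm) begins 54 mm behind the grasp point. The pads swing forward as they close: fully open they stand 13 mm farther back than shut.
Start: joints at [70.875, 4.979, 10.078, 95.1, 0, 90], TCP at [0.18, 0.52, 0.231] pointing down, gripper open.
Joint ranges: [-179.16, 179.16], [-48.56, 103.87], [-65.8, 70.77], [-126.05, 130.52], [-82.76, 87.17], [-180, 180]. Speed limits (degrees/s): [127.2, 127.2, 147.25, 180, 180, 180].

## Interface

Orientations are given as [roll, pitch, yaw] about the fixed x, y, z axes, in that order (R = Rz(yaw) Ry(pitch) Rx(roll)).
In Python, from workcell import bot, optics gives the robot as it stands.
- The arm moves only by the shell command python3 -m creep 'ROWS' [FORCE]. ROWS is JSON, a list of rows, each a list of 7 numbers: the shift along the tool's x, y, z in m, then the turn, a rotation vector about the tool's x, y, z in rad, then the opening, from 0 (shut) to 1 (fully open). A call has 1 to 8 rows; each row is the pose to reach, as a shift and turn from the pose commanded when the call began, along the tool's axes at that moment; what a row does not reach only later rows make up. A row lasts 1/10 s, in which the tool goes at most 50 mm and 8.59 degrees, less where a joint would pass 70% of its speed; a pose out of reach is approached as far as the arm can. A call with a gripper value outside its range is refused whole. The fingers move at their own pace and stop on an object; FORCE is the grip in N (left out, the last holds). Time passes only in rows, so rows that repeat a pose let the fingers close. It gives the time, the measured TCP pose, the force and the opening at its end, in the units of the state.
- bot.get_obs(): the state, without advancing time (a new reading comes with each control period).
- optics.camera(name): name is "side" or "top"; returns the picture (420x560x3 uint8, red, green, blue); there is no depth.
- optics.camera_params(name): a dict with "camera_matrix" (3x3 intrinsics, pixels), "D" ([k1, k2, p1, p2, k3] as OpenCV has them; the pictures are not rectified), "R" (3x3) and "t" (3): a world point X has camera coordinates R X + t. Camera axes: x right, y down, z forward; pixel columns grow to the right and rows downward; lengths in m; the calibration is good to about 2 mm. A picture is of the moment at which its call begins. camera_params takes no time and is no camera call.
- bot.job_done(): hands the job in, once; it reports no verdict.
The state is a dict: "time": time; "q": joint angles; "qd": joint speeds; "joint_efforts": joint torques, N m; "ee_pos": TCP position; "tcp_rot": TCP orientation; "wrist_force": force on the tool from outside, world axes, zero at the start; "torque": the same for the moment, N m; "opening": finger opening in m.
Only numpy, scipy, OpenCV 4.12 (cv2) and the standard library are available. Lean on these libraries where they do the work, as an engineer would, in place of code of your own. Each camera call takes 0.05 s, during which the arm holds its last target.

## Working session

There is one attempt and no reset: what is moved stays moved. The work goes in short steps, Python scripts to look and compute and a shell command to move; the robot and the scene stay as the last step left them, time stands still between calls to the robot, and variables do not carry over. Pictures are saved under pics/ and viewed, and the job is handed in when it is done.

```bash
ls; mkdir -p pics; python3 - <<'E'
from workcell import bot, optics
import cv2
for n in("side","top"):
    cv2.imwrite(f"pics/{n}0.png",optics.camera(n)[:,:,::-1])
    p=optics.camera_params(n);print(n,p)
print(bot.get_obs())
E
```

```text
pics
side {'camera_matrix': array([[437.87414799,   0.        , 279.80709437],
       [  0.        , 437.87414799, 208.63396309],
       [  0.        ,   0.        ,   1.        ]]), 'D': array([-0.07734026,  0.        ,  0.        ,  0.        ,  0.        ]), 'R': array([[ 0.82174237, -0.56952868, -0.01940519],
       [-0.35211094, -0.48067853, -0.80309778],
       [ 0.44805956,  0.66677225, -0.59553119]]), 't': array([-0.42359908,  0.28621487,  0.7363561 ])}
top {'camera_matrix': array([[465.82655615,   0.        , 282.45462097],
       [  0.        , 465.82655615, 203.13598794],
       [  0.        ,   0.        ,   1.        ]]), 'D': array([-0.07645287,  0.        ,  0.        ,  0.        ,  0.        ]), 'R': array([[-0.00100197, -0.9996512 , -0.02639097],
       [-0.98867813,  0.00495022, -0.14997018],
       [ 0.15004851,  0.02594191, -0.98833823]]), 't': array([0.06898396, 0.52895704, 0.96864548])}
{'time': 0.1, 'q': array([ 7.08752311e+01,  5.00953272e+00,  1.00398174e+01,  9.50997125e+01,
       -1.18739622e-03,  8.99987776e+01]), 'qd': array([-0.02152247, -0.05626718,  0.02137311, -0.02157149, -0.05168952,
        0.03063409]), 'joint_efforts': array([ 1.54481280e-03, -5.21563268e+01,  4.65653300e+01,  1.60892220e-02,
        6.58601493e-05, -1.47609818e-06]), 'ee_pos': array([0.18013458, 0.51945321, 0.23064614]), 'tcp_rot': array([1.79998814e+02, 6.94278411e-02, 7.08764535e+01]), 'wrist_force': array([ 0.10083606,  0.20934418, -0.01799391]), 'torque': array([0.02595496, 0.01058341, 0.01643675]), 'opening': 0.08570532816123984}
```

View pics/side0.png

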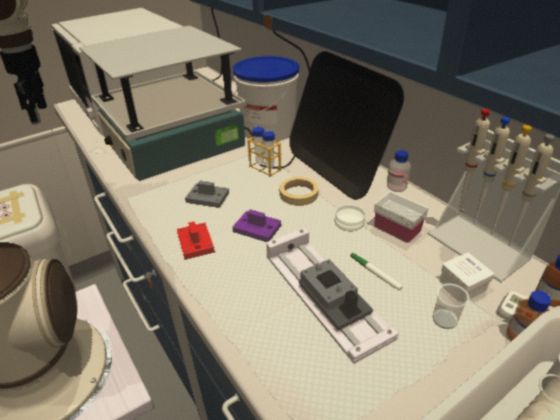

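View pics/top0.png

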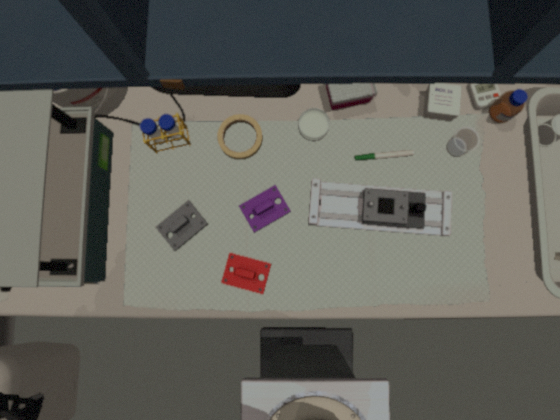

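The side view shows grey (207,193), purple (257,224) and red (196,240) plates. In the top view they are grey (182,225), purple (265,208) and red (246,273). Of these three look-alikes, the grey one fits the description. The lower half with its handle is at (394,207) in the top view, and the stop is on the left, so toward +y. I'll crop in on both.

```bash
python3 - <<'E'
import cv2,numpy as np
t=cv2.imread('pics/top0.png');s=cv2.imread('pics/side0.png')
cv2.imwrite('pics/c_up.png',cv2.resize(t[190:260,140:225],None,fx=8,fy=8,interpolation=cv2.INTER_CUBIC))
cv2.imwrite('pics/c_fx.png',cv2.resize(t[165:250,300:460],None,fx=5,fy=5,interpolation=cv2.INTER_CUBIC))
cv2.imwrite('pics/c_sfx.png',cv2.resize(s[220:360,255:405],None,fx=4,fy=4,interpolation=cv2.INTER_CUBIC))
E
```

```text
(no output)
```

View pics/c_up.png

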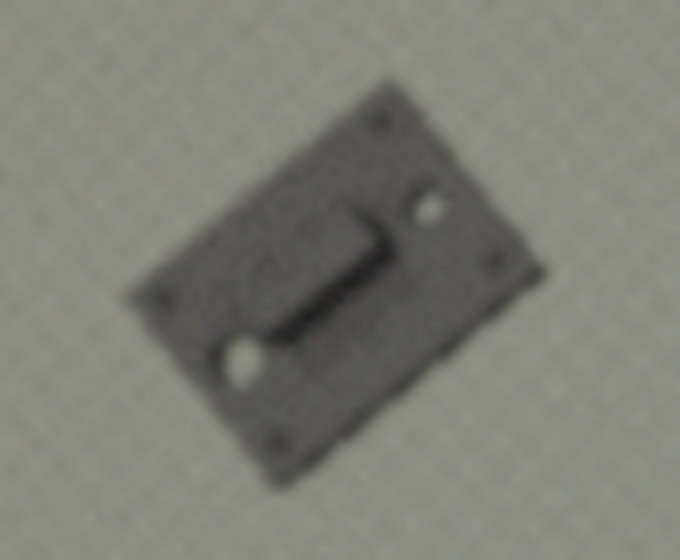

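View pics/c_fx.png

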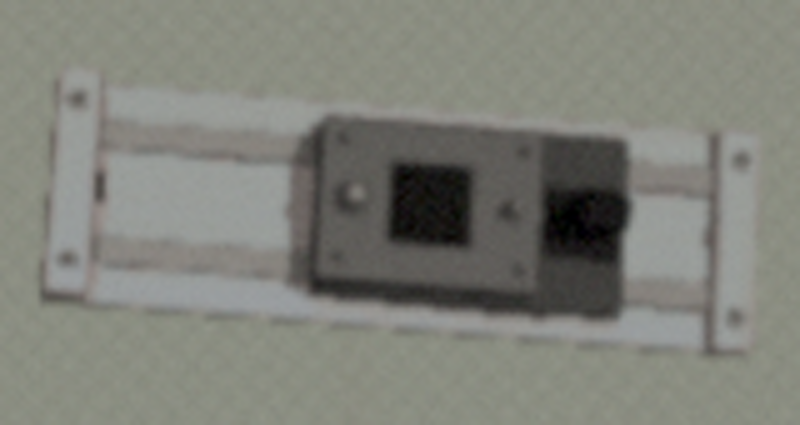

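View pics/c_sfx.png

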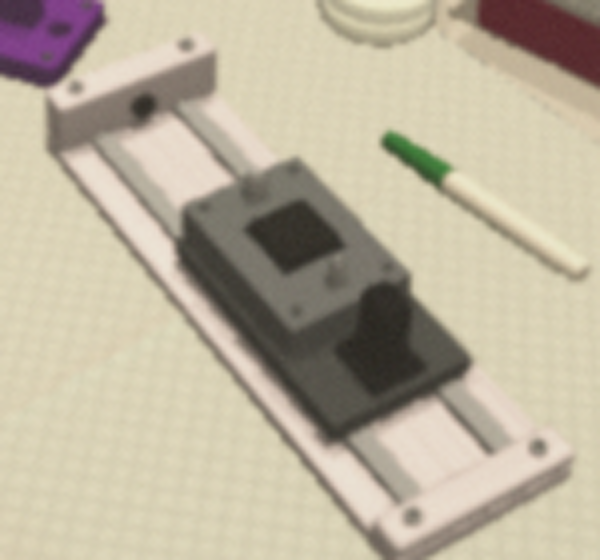

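```bash
cat > h.py <<'E'
import numpy as np,cv2
from workcell import bot,optics
from scipy.optimize import least_squares
P={n:optics.camera_params(n) for n in("side","top")}
def proj(n,X):
    p=P[n];return cv2.projectPoints(np.atleast_2d(X).astype(float),cv2.Rodrigues(p["R"])[0],p["t"],p["camera_matrix"],np.array(p["D"]))[0][:,0]
def ray(n,uv,z):
    p=P[n];u=cv2.undistortPoints(np.array([[uv]],float),p["camera_matrix"],np.array(p["D"]))[0,0]
    d=p["R"].T@np.r_[u,1];c=-p["R"].T@p["t"];return c+d*(z-c[2])/d[2]
def crop(pts,f,o): return (np.array(pts,float)+.5)/f-.5+np.array(o)
def world(X,x,y,a):
    c,s=np.cos(a),np.sin(a);X=np.atleast_2d(X);return np.c_[x+c*X[:,0]-s*X[:,1],y+s*X[:,0]+c*X[:,1],X[:,2]]
E
python3 - <<'E'
from h import *
for n in P: print(n,'cam',-P[n]["R"].T@P[n]["t"])
# upper
px=crop([(130,297),(390,78),(545,266),(281,486),(242,358),(428,207)],8,(140,190))
X=np.array([(.035,.048,.018),(.035,-.048,.018),(-.035,-.048,.018),(-.035,.048,.018),(0,.034,.018),(0,-.034,.018)])
for a0 in (0.6,-0.6):
    r=least_squares(lambda v:(proj("top",world(X,*v))-px).ravel(),[.35,.25,a0])
    print('upper',r.x,np.degrees(r.x[2]),'\n',r.fun.reshape(-1,2).round(1))
# side pred
print(proj("side",world(X,*r.x)).round(1))
# fixture
pt=crop([(65,70),(45,293),(758,137),(748,352),(322,117),(543,137),(533,294),(312,277),(430,203)],5,(300,165))
ps=crop([(183,215),(297,158),(408,275),(298,330),(48,95),(205,40)],4,(255,220))
def m(v):
    x,y,a,s=v
    Xt=np.array([(.05,.1575,.046),(-.05,.1575,.046),(.05,-.1575,.022),(-.05,-.1575,.022),(.035,s+.048,.05),(.035,s-.048,.05),(-.035,s-.048,.05),(-.035,s+.048,.05),(0,s,.056)])
    Xs=np.array([(-.035,s+.048,.05),(.035,s+.048,.05),(.035,s-.048,.05),(-.035,s-.048,.05),(-.05,.1575,.046),(.05,.1575,.046)])
    return Xt,Xs
def f(v,w=1):
    Xt,Xs=m(v);return np.r_[(proj("top",world(Xt,*v[:3]))-pt).ravel(),w*(proj("side",world(Xs,*v[:3]))-ps).ravel()]
for w in (0,1):
    r=least_squares(f,[.4,-.2,0,0],args=(w,));v=r.x;print('fix',v,np.degrees(v[2]),'\n',f(v).reshape(-1,2).round(1).tolist())
s=v[3];print('handle,lower',world([(0,s-.07,.074),(0,s,.05)],*v[:3]))
E
```

```text
side cam [ 0.11893731 -0.59465629  0.66016153]
top cam [0.37769356 0.04121293 1.0384977 ]
upper [0.48517092 0.29237855 0.70158376] 40.197788171689545 
 [[-0.5  0. ]
 [ 0.2 -0.2]
 [ 0.3 -0. ]
 [-0.2  0.5]
 [-0.1  0.3]
 [ 0.3 -0.5]]
upper [0.48517092 0.29237855 0.70158378] 40.19778967778305 
 [[-0.5  0. ]
 [ 0.2 -0.2]
 [ 0.3 -0. ]
 [-0.2  0.5]
 [-0.1  0.3]
 [ 0.3 -0.5]]
[[194.8 183.9]
 [228.2 188.5]
 [218.4 203.6]
 [183.6 198.5]
 [194.2 191.7]
 [218.3 195.2]]
fix [ 0.52102735 -0.14768169 -0.08546499 -0.00495893] -4.896783487656522 
 [[-1.5, -1.1], [-1.0, 0.0], [1.0, -1.0], [1.6, 0.9], [-0.3, 0.1], [-0.0, -0.3], [0.5, 0.5], [-0.2, 0.3], [0.0, 0.3], [-2.3, -2.3], [-1.4, -0.7], [0.1, -0.0], [-3.2, 1.0], [-2.7, -1.0], [-2.3, -2.5]]
fix [ 0.52200619 -0.14954119 -0.08733276 -0.00441076] -5.003798572658634 
 [[-0.6, -1.6], [-0.2, -0.6], [1.9, -1.3], [2.4, 0.6], [0.3, -0.4], [0.6, -0.8], [1.1, 0.1], [0.3, -0.2], [0.6, -0.1], [-1.4, -2.2], [-0.5, -0.6], [0.9, 0.2], [-2.4, 1.2], [-1.7, -0.8], [-1.3, -2.3]]
handle,lower [[ 0.51551595 -0.22366836  0.074     ]
 [ 0.52162147 -0.15393514  0.05      ]]
```

```bash
cat >> h.py <<'E'
from scipy.spatial.transform import Rotation as Ro
def delta(pos,yaw,cur=None):
    o=bot.get_obs();p,r=(o["ee_pos"],o["tcp_rot"]) if cur is None else cur
    R=Ro.from_euler('xyz',r,degrees=True);T=Ro.from_euler('xyz',[180,0,yaw],degrees=True)
    print('d',(R.inv().apply(np.array(pos)-p)).round(4),'rv',(R.inv()*T).as_rotvec().round(4))
def st():
    o=bot.get_obs();print(round(o['time'],2),'p',o['ee_pos'].round(4),'r',o['tcp_rot'].round(2),'F',o['wrist_force'].round(1),'open',round(o['opening'],4),'q',o['q'].round(1))
E
python3 -c "
from h import *
delta([.5155,-.2235,.2],-5,([.18,.52,.231],[180,0,70.875]))"
```

```text
d [-0.5925  0.5606  0.031 ] rv [-0.     -0.      1.3243]
```

```bash
python3 -m creep '[[-0.036,0.034,0,0,0,0.14,1],[-0.072,0.068,0,0,0,0.28,1],[-0.108,0.102,0,0,0,0.42,1],[-0.144,0.136,0,0,0,0.56,1],[-0.18,0.17,0,0,0,0.7,1],[-0.216,0.204,0,0,0,0.84,1],[-0.252,0.238,0,0,0,0.98,1],[-0.288,0.272,0,0,0,1.12,1]]'; python3 -c "
from h import *
st();delta([.5155,-.2235,.18],-5)"
```

```text
time: 0.9
ee_pos: [0.343, 0.1566, 0.2312]
tcp_rot: [-180.0, -0.0, 6.4]
wrist_force: [0.2, 2.1, -0.6]
opening: 0.0856
0.9 p [0.343  0.1566 0.2312] r [-1.7999e+02 -2.0000e-02  6.4000e+00] F [ 0.2  2.1 -0.6] open 0.0856 q [ 24.5 -18.5 -11.1  97.3  -0.  108.1]
d [0.129  0.3969 0.0513] rv [-0.0002 -0.0004  0.199 ]
```

```bash
python3 -m creep '[[0.015,0.048,0,0,0,0.05,1],[0.03,0.095,0,0,0,0.1,1],[0.045,0.142,0.01,0,0,0.15,1],[0.06,0.189,0.02,0,0,0.204,1],[0.075,0.236,0.03,0,0,0.204,1],[0.09,0.283,0.04,0,0,0.204,1],[0.105,0.33,0.05,0,0,0.204,1],[0.12,0.377,0.051,0,0,0.204,1]]'; python3 -m creep '[[0.007,0.023,0,0,0,0,1],[0.007,0.023,0,0,0,0,1],[0.007,0.023,0,0,0,0,1],[0.007,0.023,0,0,0,0,1]]';python3 -c "
from h import *
st();delta([.5155,-.2235,.045],-5)"
```

```text
time: 1.7
ee_pos: [0.5054, -0.203, 0.1787]
tcp_rot: [-180.0, 0.1, -5.0]
wrist_force: [0.8, 1.4, -0.3]
opening: 0.0856
time: 2.1
ee_pos: [0.5103, -0.2237, 0.1804]
tcp_rot: [-180.0, 0.0, -4.9]
wrist_force: [-1.3, 0.4, 0.0]
opening: 0.0855
2.1 p [ 0.5103 -0.2237  0.1804] r [-1.7998e+02  1.0000e-02 -4.9500e+00] F [-1.3  0.4  0. ] open 0.0855 q [-23.7   5.2   4.7  89.5   0.   71.3]
d [ 0.0052 -0.0006  0.1354] rv [-0.0003  0.0002  0.0009]
```

```bash
python3 -m creep '[[0.005,-0.001,0.04,0,0,0,1],[0.005,-0.001,0.08,0,0,0,1],[0.005,-0.001,0.105,0,0,0,1],[0.005,-0.001,0.105,0,0,0,1]]';python3 -c "
from h import *
st()
for n in('side','top'):
    im=optics.camera(n)[:,:,::-1]
    im=im[200:370,240:430] if n=='side' else im[150:270,330:490]
    cv2.imwrite(f'pics/{n}1.png',cv2.resize(im,None,fx=4,fy=4,interpolation=cv2.INTER_CUBIC)[:600])"
```

```text
time: 2.5
ee_pos: [0.5136, -0.222, 0.072]
tcp_rot: [-179.9, 0.3, -4.9]
wrist_force: [-0.1, 0.2, -0.5]
opening: 0.0849
2.5 p [ 0.5136 -0.222   0.072 ] r [-179.89    0.3    -4.89] F [-0.1  0.2 -0.5] open 0.0849 q [-23.4   6.5  -5.9  77.9   0.   71.5]
```

View pics/side1.png

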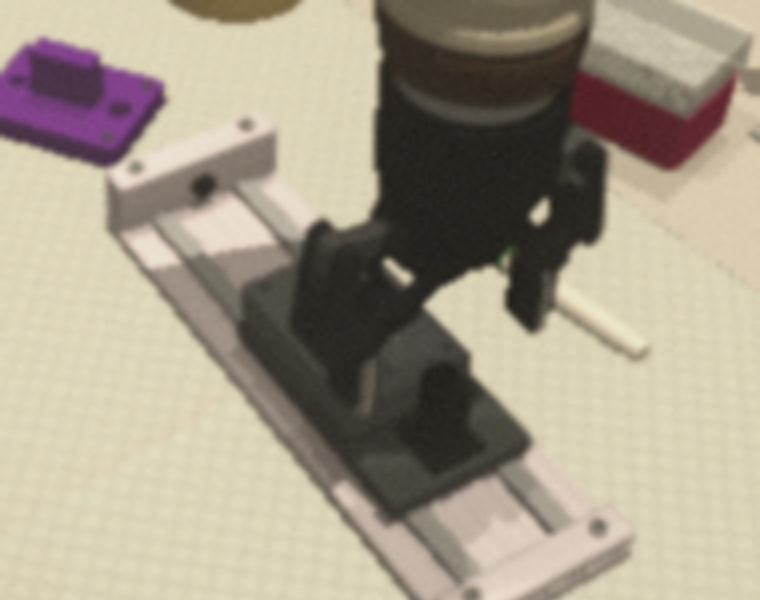

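View pics/top1.png

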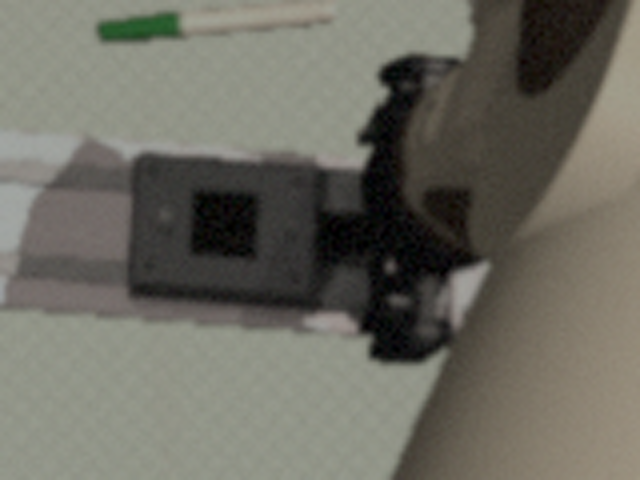

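The side view puts the midpoint between the fingertips, about (445,350), directly over the post top at (440,375). I'll go down and pinch it.

```bash
python3 -m creep '[[0.001,0.001,0.03,0,0,0,1],[0.001,0.001,0.03,0,0,0,0.4],[0.001,0.001,0.03,0,0,0,0.1],[0.001,0.001,0.03,0,0,0,0.1],[0.001,0.001,0.03,0,0,0,0],[0.001,0.001,0.03,0,0,0,0],[0.001,0.001,0.03,0,0,0,0]]' 50;python3 -c "
from h import *
st()"
```

```text
time: 3.3
ee_pos: [0.517, -0.2253, 0.0466]
tcp_rot: [180.0, -0.1, -5.0]
wrist_force: [-1.6, -0.2, 5.7]
opening: 0.0153
3.3 p [ 0.517  -0.2253  0.0466] r [ 1.7997e+02 -9.0000e-02 -4.9800e+00] F [-1.6 -0.2  5.7] open 0.0153 q [-23.5   7.3  -7.9  74.7   0.   71.4]
```

```bash
python3 -m creep '[[0,-0.01,0,0,0,0,0],[0,-0.02,0,0,0,0,0],[0,-0.03,0,0,0,0,0],[0,-0.04,0,0,0,0,0],[0,-0.05,0,0,0,0,0],[0,-0.06,0,0,0,0,0],[0,-0.07,0,0,0,0,0],[0,-0.075,0,0,0,0,0]]';python3 -c "
from h import *
st()"
python3 -m creep '[[0,-0.004,0,0,0,0,0],[0,-0.008,0,0,0,0,0],[0,-0.012,0,0,0,0,0]]';python3 -c "
from h import *
st()"
```

```text
time: 4.1
ee_pos: [0.5234, -0.1506, 0.0466]
tcp_rot: [179.9, -0.1, -5.0]
wrist_force: [-2.7, -3.6, 6.1]
opening: 0.0155
4.1 p [ 0.5234 -0.1506  0.0466] r [ 1.7991e+02 -7.0000e-02 -4.9900e+00] F [-2.7 -3.6  6.1] open 0.0155 q [-16.    4.7 -10.7  74.5  -0.1  79. ]
time: 4.4
ee_pos: [0.5243, -0.1391, 0.0466]
tcp_rot: [179.9, -0.1, -5.0]
wrist_force: [-2.9, -4.7, 5.9]
opening: 0.0147
4.4 p [ 0.5243 -0.1391  0.0466] r [ 1.799e+02 -7.000e-02 -5.010e+00] F [-2.9 -4.7  5.9] open 0.0147 q [-14.8   4.4 -11.   74.5  -0.1  80.2]
```

```bash
python3 -m creep '[[0,-0.004,0,0,0,0,0],[0,-0.008,0,0,0,0,0]]';python3 -m creep '[[0,-0.003,0,0,0,0,0],[0,-0.006,0,0,0,0,0]]'; python3 -c "
from h import *
st()
im=optics.camera('side')[:,:,::-1][180:320,230:410]
cv2.imwrite('pics/s2.png',cv2.resize(im,None,fx=4,fy=4,interpolation=cv2.INTER_CUBIC))"
```

```text
time: 4.6
ee_pos: [0.525, -0.1317, 0.0466]
tcp_rot: [179.8, -0.1, -5.0]
wrist_force: [-5.9, -32.2, 3.7]
opening: 0.0152
time: 4.8
ee_pos: [0.525, -0.1313, 0.0467]
tcp_rot: [179.1, -0.1, -5.2]
wrist_force: [-6.9, -46.3, 3.1]
opening: 0.0152
4.8 p [ 0.525  -0.1313  0.0467] r [ 1.7913e+02 -6.0000e-02 -5.2400e+00] F [ -6.9 -46.3   3.1] open 0.0152 q [-13.6   4.1 -11.3  74.4  -0.9  81.6]
```

View pics/s2.png

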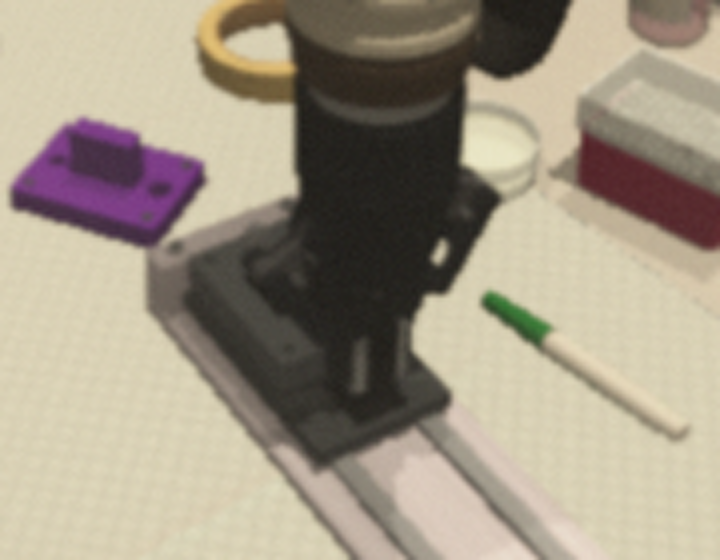

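The carriage is at the stop: it stalled at 46 N, and the plate meets the block at about (200,255) in the crop. I'll relax the push, release and rise.

```bash
python3 -m creep '[[0,0.003,0,0,0,0,0],[0,0.006,0,0,0,0,0],[0,0.006,0,0,0,0,0.5],[0,0.006,0,0,0,0,1],[0,0.006,0,0,0,0,1],[0,0.006,-0.03,0,0,0,1],[0,0.006,-0.08,0,0,0,1],[0,0.006,-0.13,0,0,0,1]]';python3 -c "
from h import *
st();c=Ro.from_euler('z',40.2,degrees=True)
delta([.485,.2925,.18],40.2)"
```

```text
time: 5.65
ee_pos: [0.5241, -0.13, 0.1762]
tcp_rot: [-180.0, 0.1, -5.0]
wrist_force: [1.2, -0.2, -0.3]
opening: 0.0853
5.65 p [ 0.5241 -0.13    0.1762] r [-1.7998e+02  1.0000e-01 -4.9600e+00] F [ 1.2 -0.2 -0.3] open 0.0853 q [-13.9   2.9   1.8  89.    0.   81. ]
d [-0.0755 -0.4175 -0.0036] rv [-0.001   0.0016 -0.7881]
```

```bash
python3 -m creep '[[-0.008,-0.045,0,0,0,-0.09,1],[-0.016,-0.09,0,0,0,-0.18,1],[-0.024,-0.135,0,0,0,-0.27,1],[-0.032,-0.18,0,0,0,-0.36,1],[-0.04,-0.225,0,0,0,-0.45,1],[-0.048,-0.27,0,0,0,-0.54,1],[-0.056,-0.315,0,0,0,-0.63,1],[-0.064,-0.36,0,0,0,-0.72,1]]';python3 -c "
from h import *
st()
for n in('side','top'):
    im=optics.camera(n)[:,:,::-1];cv2.imwrite(f'pics/{n}3.png',im)
    im=im[215:365,250:400] if n=='side' else im[165:250,300:460]
    cv2.imwrite(f'pics/{n}3c.png',cv2.resize(im,None,fx=4+(n=='top'),fy=4+(n=='top'),interpolation=cv2.INTER_CUBIC))
delta([.485,.2925,.18],40.2)"
```

```text
time: 6.45
ee_pos: [0.4917, 0.2359, 0.1754]
tcp_rot: [180.0, -0.0, 36.5]
wrist_force: [1.1, -0.5, 0.7]
opening: 0.0856
6.45 p [0.4917 0.2359 0.1754] r [ 1.800e+02 -2.000e-02  3.651e+01] F [ 1.1 -0.5  0.7] open 0.0856 q [25.6  3.5  2.3 88.8 -0.  79.1]
d [ 0.0274 -0.0471 -0.0052] rv [-0.0011 -0.     -0.0604]
```

View pics/side3c.png

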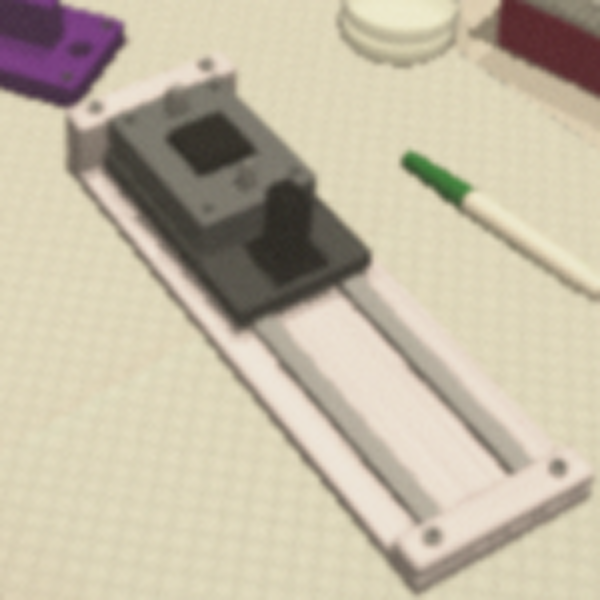

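View pics/top3c.png

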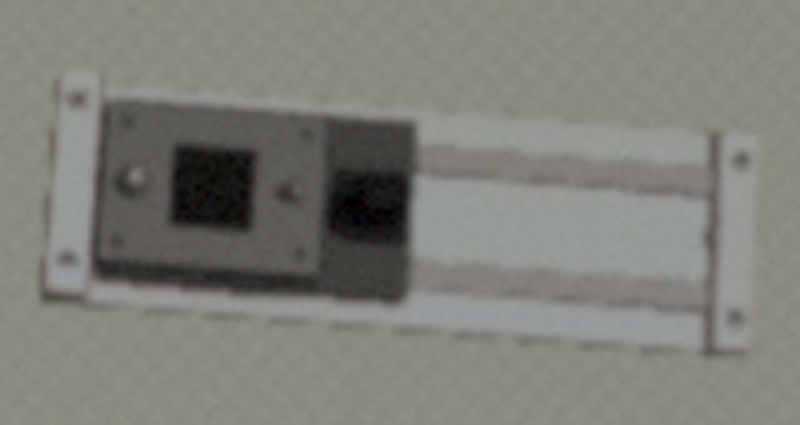

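View pics/side3.png

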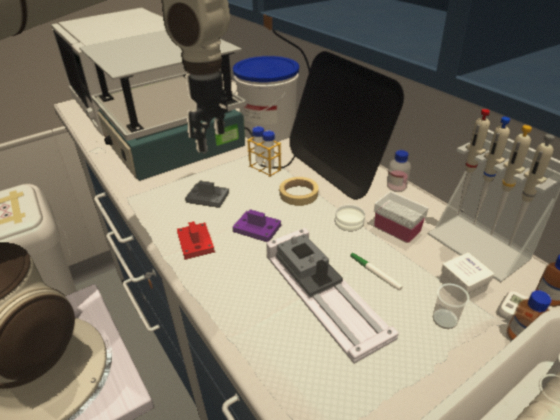

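Both views show the carriage at the stop (top crop: lower half corners at (105,100) and (318,277)), and the bystanders haven't moved. Next I'll measure the lower half's pose.

```bash
python3 - <<'E'
from h import *
pt=crop([(105,100),(328,120),(318,277),(97,260),(213,188)],5,(300,165))
ps=crop([(107,122),(228,84),(315,178),(203,226),(211,143)],4,(250,215))
k=np.array([(.035,.048,.05),(.035,-.048,.05),(-.035,-.048,.05),(-.035,.048,.05),(0,0,.056)])
ks=k[[3,0,1,2,4]]
for wt,ws in((1,0),(0,1),(1,1)):
    f=lambda v,wt=wt,ws=ws:np.r_[wt*(proj("top",world(k,*v))-pt).ravel(),ws*(proj("side",world(ks,*v))-ps).ravel()]
    r=least_squares(f,[.53,-.06,-.08]);v=r.x
    print(v.round(4),np.degrees(v[2]).round(2),f(v,1,1).reshape(-1,2).round(1).tolist())
    print('handle',world([(0,-.07,.05)],*v))
    print('dowel tips top',((proj("top",world([(0,.034,.066),(0,-.034,.066)],*v))-[300,165]+.5)*5).round(0),'side',((proj("side",world([(0,.034,.066),(0,-.034,.066)],*v))-[250,215]+.5)*4).round(0))
E
```

```text
[ 0.5287 -0.0605 -0.0846] -4.85 [[0.2, 0.1], [0.1, -0.5], [0.2, 0.4], [-0.5, 0.2], [0.1, -0.2], [-1.3, -0.7], [-3.5, -2.3], [0.2, 0.2], [-1.2, 1.0], [-1.1, -0.8]]
handle [[ 0.52277518 -0.13020675  0.05      ]]
dowel tips top [[136. 177.]
 [297. 190.]] side [[173.  89.]
 [244. 164.]]
[ 0.5302 -0.0631 -0.1122] -6.43 [[1.9, -1.2], [1.7, -0.5], [0.9, 0.2], [0.3, -1.1], [1.3, -0.9], [0.3, -0.8], [-1.4, -1.8], [1.3, 1.2], [-0.6, 1.4], [0.3, -0.4]]
handle [[ 0.52233571 -0.1326892   0.05      ]]
dowel tips top [[142. 172.]
 [303. 189.]] side [[180.  90.]
 [248. 167.]]
[ 0.5296 -0.0617 -0.0966] -5.53 [[1.0, -0.6], [0.8, -0.6], [0.6, 0.2], [-0.2, -0.5], [0.6, -0.6], [-0.5, -0.8], [-2.4, -2.1], [0.8, 0.6], [-0.8, 1.1], [-0.4, -0.7]]
handle [[ 0.52285916 -0.13134194  0.05      ]]
dowel tips top [[139. 174.]
 [299. 189.]] side [[176.  89.]
 [246. 165.]]
```

```bash
python3 -m creep '[[0.027,-0.045,0,0,0,-0.065,1],[0.027,-0.045,0,0,0,-0.065,1],[0.027,-0.045,0.04,0,0,-0.065,1],[0.027,-0.045,0.08,0,0,-0.065,1],[0.027,-0.045,0.08,0,0,-0.065,1],[0.027,-0.045,0.08,0,0,-0.065,1]]';python3 -c "
from h import *
st()
im=optics.camera('side')[:,:,::-1][150:250,160:280]
cv2.imwrite('pics/s4.png',cv2.resize(im,None,fx=6,fy=6,interpolation=cv2.INTER_CUBIC))
delta([.4865,.2925,.08],40.2)"
```

```text
time: 7.15
ee_pos: [0.4873, 0.2853, 0.0959]
tcp_rot: [-180.0, 0.1, 39.9]
wrist_force: [0.9, -0.7, 1.2]
opening: 0.0854
7.15 p [0.4873 0.2853 0.0959] r [-1.800e+02  6.000e-02  3.995e+01] F [ 0.9 -0.7  1.2] open 0.0854 q [30.4  6.5 -3.2 80.3 -0.  80.4]
d [ 0.003  -0.0061  0.0173] rv [ 0.0003 -0.0016 -0.0044]
```

View pics/s4.png

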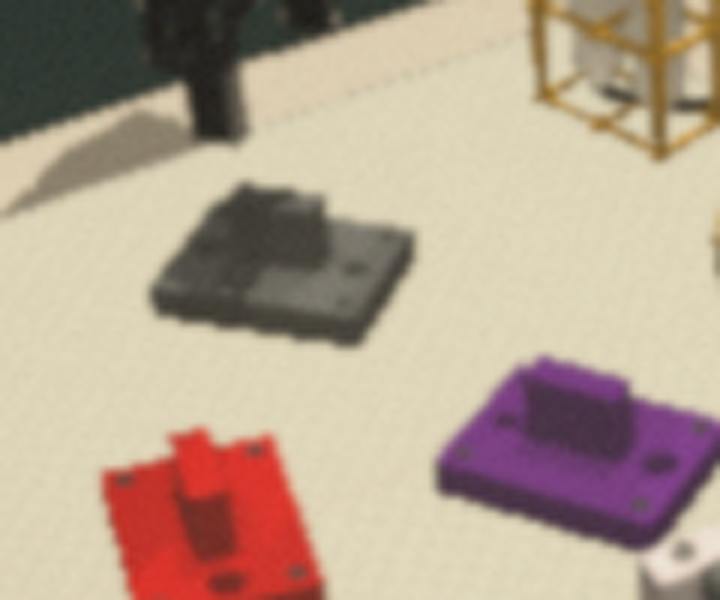

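```bash
python3 -c "
from h import *
c=np.array([.4873,.2853,.109]);d=np.array([np.cos(np.radians(40)),np.sin(np.radians(40)),0])*.045
print((proj('side',[c-d,c,c+d])-[160,150])*6)
print('bar top ends',(proj('side',world([(0,.021,.05),(0,-.021,.05)],.4865,.2925,.7016))-[160,150])*6)"
```

```text
[[218.77904524 141.37061089]
 [263.5171343   84.95077432]
 [305.52614382  32.06233726]]
bar top ends [[225.71835531 191.55938148]
 [316.49387131 203.88957698]]
```

Those match: the near fingertip is at (220,138) against a predicted (219,141). I'll go down and grip the bar.

```bash
python3 -m creep '[[0.003,-0.006,0.02,0,0,-0.004,1],[0.003,-0.006,0.04,0,0,-0.004,1],[0.003,-0.006,0.06,0,0,-0.004,1],[0.003,-0.006,0.07,0,0,-0.004,1],[0.003,-0.006,0.07,0,0,-0.004,1]]';python3 -c "
from h import *
st();delta([.4865,.2925,.023],40.2)"
```

```text
time: 7.7
ee_pos: [0.4862, 0.2925, 0.0259]
tcp_rot: [180.0, -0.0, 40.2]
wrist_force: [0.3, 0.3, 0.2]
opening: 0.0854
7.7 p [0.4862 0.2925 0.0259] r [ 1.80e+02 -1.00e-02  4.02e+01] F [0.3 0.3 0.2] open 0.0854 q [31.   8.4 -9.  72.6 -0.  80.8]
d [0.0003 0.0002 0.0029] rv [ 0.     -0.0002  0.    ]
```

```bash
python3 -m creep '[[0,0,0.001,0,0,0,0.5],[0,0,0.001,0,0,0,0.2],[0,0,0.001,0,0,0,0],[0,0,0.001,0,0,0,0],[0,0,0.001,0,0,0,0],[0,0,0.001,0,0,0,0],[0,0,0.001,0,0,0,0]]' 100;python3 -c "
from h import *
st()"; python3 -m creep '[[0,0,-0.02,0,0,0,0],[0,0,-0.05,0,0,0,0],[0,0,-0.09,0,0,0,0],[0,0,-0.12,0,0,0,0],[0,0,-0.12,0,0,0,0],[0,0,-0.12,0,0,0,0]]';python3 -c "
from h import *
st();delta([.531,-.061,.145],-4.9)
for n in('side','top'):
    im=optics.camera(n)[:,:,::-1];cv2.imwrite(f'pics/{n}5.png',im)
    im=im[110:220,150:270] if n=='side' else im[180:270,130:250]
    cv2.imwrite(f'pics/{n}5c.png',cv2.resize(im,None,fx=5,fy=5,interpolation=cv2.INTER_CUBIC))
"
```

```text
time: 8.4
ee_pos: [0.4862, 0.2927, 0.025]
tcp_rot: [180.0, -0.1, 40.2]
wrist_force: [-0.5, -0.5, 5.1]
opening: 0.014
8.4 p [0.4862 0.2927 0.025 ] r [ 1.7999e+02 -6.0000e-02  4.0220e+01] F [-0.5 -0.5  5.1] open 0.014 q [31.   8.4 -9.1 72.5 -0.  80.8]
time: 9.0
ee_pos: [0.486, 0.2926, 0.1442]
tcp_rot: [180.0, -0.0, 40.2]
wrist_force: [-0.1, -0.6, -2.4]
opening: 0.0141
9.0 p [0.486  0.2926 0.1442] r [ 1.800e+02 -2.000e-02  4.022e+01] F [-0.1 -0.6 -2.4] open 0.0141 q [31.   6.4  2.  85.6  0.  80.8]
d [-0.194   0.299  -0.0009] rv [-1.000e-04 -3.000e-04  7.875e-01]
```

View pics/side5c.png

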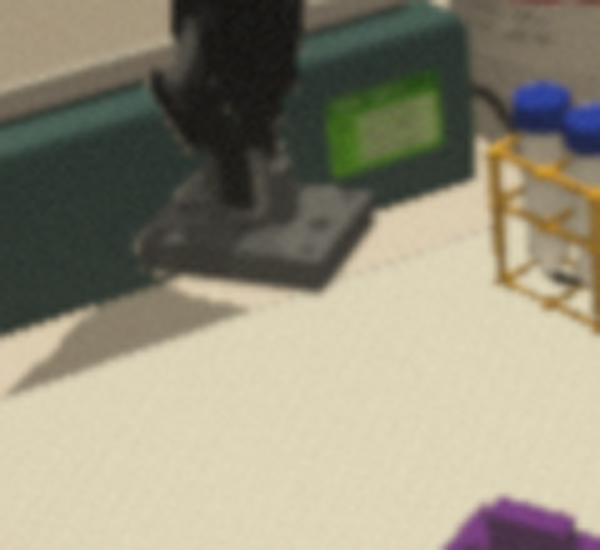

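View pics/top5c.png

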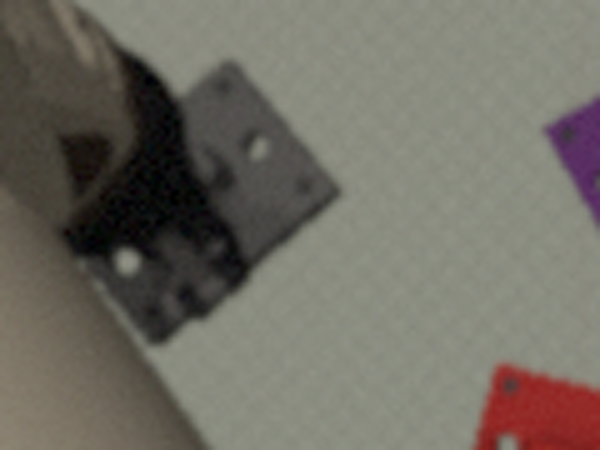

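Lift succeeded, with about 2.4 N carried and the plate level. I'll work out where it sits in the hand from the top crop: corners (232,62), (341,190) and (160,344).

```bash
python3 - <<'E'
from h import *
z=.1372
px=crop([(232,62),(341,190),(160,344)],5,(130,180))
X=np.array([(.035,-.048,z),(-.035,-.048,z),(-.035,.048,z)])
r=least_squares(lambda v:(proj("top",world(X,*v))-px).ravel(),[.48,.29,.7]);v=r.x
print(v,np.degrees(v[2]),r.fun.round(1))
R=Ro.from_euler('z',-40.2,degrees=True)
print('offset in plate frame (plate-tcp)',R.apply([v[0]-.486,v[1]-.2926,0])*1000)
# side
ps=crop([(372,190),(320,290),(320,222)],5,(150,110))
Xs=np.array([(.035,-.048,z),(-.035,-.048,z),(0,-.034,z)])
r=least_squares(lambda v:(proj("side",world(Xs,*v,np.radians(40.2)))-ps).ravel(),[.48,.29]);v=r.x
print(v,r.fun.round(1),R.apply([v[0]-.486,v[1]-.2926,0])*1000)
E
```

```text
[0.48191665 0.28925454 0.71818456] 41.14894441290019 [ 0.1 -0.9  0.5 -0.3 -0.6  1.2]
offset in plate frame (plate-tcp) [-5.27819923  0.08037672  0.        ]
[0.48298933 0.28713096] [ 0.2  2.1 -0.1 -3.7 -0.   2. ] [-5.82957122 -2.23397076  0.        ]
```

```bash
python3 -m creep '[[-0.024,0.037,0,0,0,0.098,0],[-0.048,0.075,0,0,0,0.197,0],[-0.073,0.112,0,0,0,0.295,0],[-0.097,0.15,0,0,0,0.394,0],[-0.121,0.187,0,0,0,0.492,0],[-0.145,0.224,0,0,0,0.591,0],[-0.17,0.262,0,0,0,0.689,0],[-0.194,0.299,0,0,0,0.7875,0]]'; python3 -m creep '[[0,0,0.02,0,0,0,0],[0,0,0.04,0,0,0,0],[0,0,0.04,0,0,0,0],[0,0,0.04,0,0,0,0]]';python3 -c "
from h import *
st();delta([.531,-.061,.105],-4.9)
for n in('side','top'):
    im=optics.camera(n)[:,:,::-1];cv2.imwrite(f'pics/{n}6.png',im)
    im=im[190:300,250:370] if n=='side' else im[150:250,290:410]
    cv2.imwrite(f'pics/{n}6c.png',cv2.resize(im,None,fx=6-(n!='side')*0,fy=6-(n!='side')*0,interpolation=cv2.INTER_CUBIC)[:600])
"
```

```text
time: 9.9
ee_pos: [0.53, -0.0629, 0.1426]
tcp_rot: [-180.0, 0.1, -5.1]
wrist_force: [1.0, 0.4, -1.6]
opening: 0.0138
time: 10.3
ee_pos: [0.5301, -0.0609, 0.1035]
tcp_rot: [-180.0, 0.1, -4.9]
wrist_force: [1.1, -0.2, -0.8]
opening: 0.0142
10.3 p [ 0.5301 -0.0609  0.1035] r [-1.80e+02  1.30e-01 -4.89e+00] F [ 1.1 -0.2 -0.8] open 0.0142 q [-6.6  2.3 -6.9 81.   0.  88.3]
d [ 0.0009  0.     -0.0015] rv [-0.0001  0.0023  0.0002]
```

View pics/side6c.png

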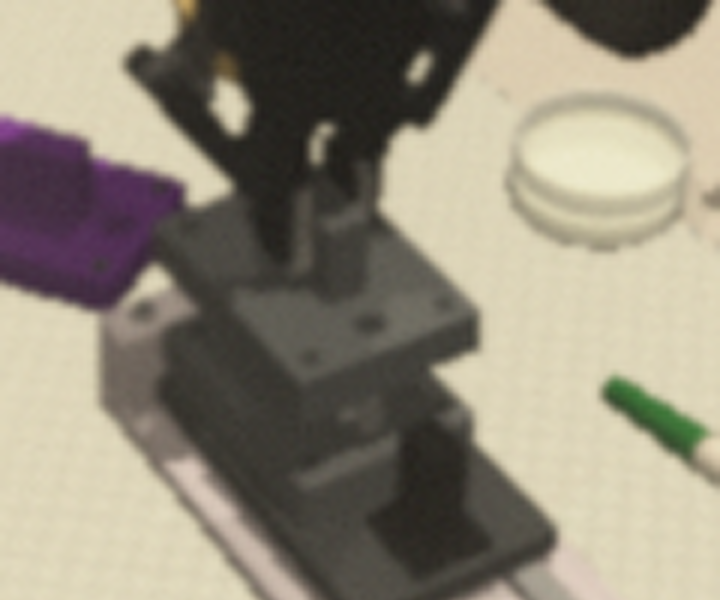

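View pics/top6c.png

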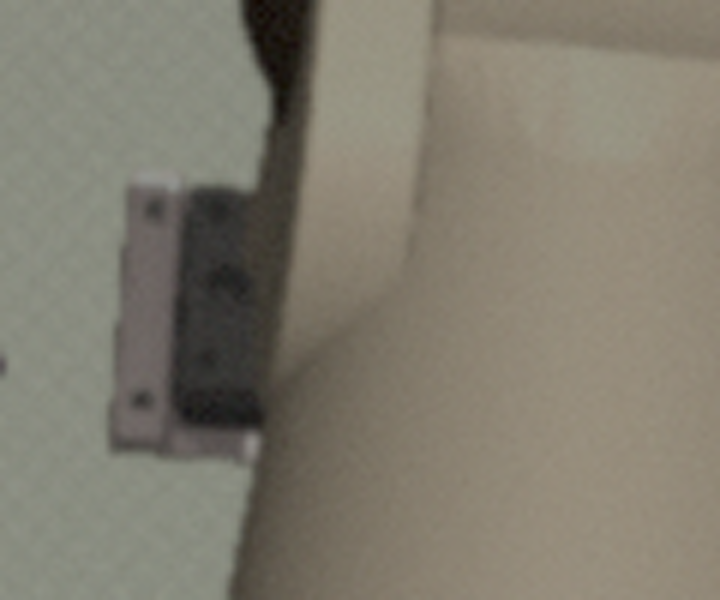

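```bash
python3 - <<'E'
from h import *
zu=.0965
U=[ray("top",p,zu) for p in crop([(217,208),(207,357),(228,282)],6,(290,150))]
L=[ray("top",p,.05) for p in crop([(125,120),(115,240),(308,133),(300,254)],5,(300,165))]
B=ray("top",crop([(138,177)],5,(300,165))[0],.066)
print('top U-L marks mm',((U[0]-L[0])*1000).round(1),((U[1]-L[1])*1000).round(1),'bigA',((U[2]-B)*1000).round(1))
US=[ray("side",p,zu) for p in crop([(158,235),(303,385),(477,315),(372,322),(310,357),(440,303)],6,(250,190))]
# lower in side3c scale4 off 250,215: left, bottom, right corners ; small tip z.066; marks
LS=[ray("side",p,.05) for p in crop([(107,122),(203,226),(315,178)],4,(250,215))]+[ray("side",crop([(247,170)],4,(250,215))[0],.066)]+[ray("side",p,.05) for p in crop([(208,208),(298,176)],4,(250,215))]
for a,b in zip(US,LS): print('side U-L',((a-b)*1000).round(1))
E
python3 - <<'E'
import cv2
im=cv2.imread('pics/side3.png')[225:285,270:335]
cv2.imwrite('pics/s3z.png',cv2.resize(im,None,fx=10,fy=10,interpolation=cv2.INTER_CUBIC))
E
```

```text
top U-L marks mm [ 0.5  0.6 46.5] [ 1.1 -0.3 46.5] bigA [ 2.2  1.3 30.5]
side U-L [-1.3 -2.2 46.5]
side U-L [-1.1  0.2 46.5]
side U-L [-1.4 -0.4 46.5]
side U-L [ 3.9  5.5 30.5]
side U-L [-0.9  0.8 46.5]
side U-L [-1.3  5.2 46.5]
```

View pics/s3z.png

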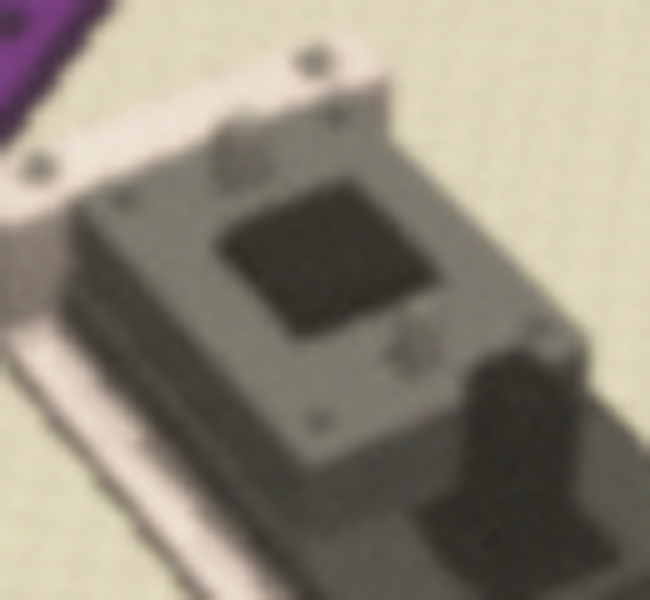

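Plate over lower half: top camera gives about (+0.8,+0.2) mm and side camera about (−1.2,0) mm. Both are inside the dowels' capture range, so I'll lower it in steps.

```bash
python3 -m creep '[[0,0,0.005,0,0,0,0],[0,0,0.01,0,0,0,0],[0,0,0.014,0,0,0,0],[0,0,0.017,0,0,0,0],[0,0,0.017,0,0,0,0]]' 120;python3 -c "
from h import *
st()"
```

```text
time: 10.9
ee_pos: [0.5305, -0.061, 0.0867]
tcp_rot: [-180.0, 0.0, -4.9]
wrist_force: [0.2, 0.2, -1.1]
opening: 0.0141
10.9 p [ 0.5305 -0.061   0.0867] r [-1.80e+02  5.00e-02 -4.89e+00] F [ 0.2  0.2 -1.1] open 0.0141 q [-6.6  2.5 -8.5 79.  -0.  88.3]
```

The underside should now be about 4 mm below the dowel tips with no contact force, so the dowels have entered. Continuing down.

```bash
python3 -m creep '[[0,0,0.002,0,0,0,0],[0,0,0.004,0,0,0,0],[0,0,0.005,0,0,0,0],[0,0,0.005,0,0,0,0]]';python3 -c "
from h import *
st()";python3 -m creep '[[0,0,0.002,0,0,0,0],[0,0,0.004,0,0,0,0],[0,0,0.004,0,0,0,0]]';python3 -c "
from h import *
st()"
```

```text
time: 11.3
ee_pos: [0.5308, -0.0611, 0.0822]
tcp_rot: [-180.0, 0.0, -4.9]
wrist_force: [-0.8, -0.2, -2.2]
opening: 0.0139
11.3 p [ 0.5308 -0.0611  0.0822] r [-1.8e+02  1.0e-02 -4.9e+00] F [-0.8 -0.2 -2.2] open 0.0139 q [-6.6  2.6 -9.  78.5  0.  88.3]
time: 11.6
ee_pos: [0.5311, -0.0611, 0.0789]
tcp_rot: [180.0, -0.0, -4.9]
wrist_force: [-3.1, 0.4, 5.6]
opening: 0.014
11.6 p [ 0.5311 -0.0611  0.0789] r [ 1.8e+02 -5.0e-02 -4.9e+00] F [-3.1  0.4  5.6] open 0.014 q [-6.6  2.6 -9.3 78.1 -0.  88.3]
```

```bash
python3 -m creep '[[0,0,0.002,0,0,0,0],[0,0,0.004,0,0,0,0],[0,0,0.005,0,0,0,0],[0,0,0.005,0,0,0,0]]';python3 -c "
from h import *
st()";python3 -m creep '[[0,0,0.001,0,0,0,0],[0,0,0.002,0,0,0,0],[0,0,0.002,0,0,0,0]]';python3 -c "
from h import *
st()"
```

```text
time: 12.0
ee_pos: [0.5311, -0.0611, 0.0751]
tcp_rot: [180.0, -0.1, -4.9]
wrist_force: [-5.5, 1.1, 12.5]
opening: 0.0135
12.0 p [ 0.5311 -0.0611  0.0751] r [ 1.7999e+02 -1.0000e-01 -4.9000e+00] F [-5.5  1.1 12.5] open 0.0135 q [-6.6  2.6 -9.7 77.6 -0.  88.3]
time: 12.3
ee_pos: [0.5312, -0.0611, 0.075]
tcp_rot: [180.0, -0.2, -4.9]
wrist_force: [-11.7, 1.0, 28.3]
opening: 0.0137
12.3 p [ 0.5312 -0.0611  0.075 ] r [ 1.7999e+02 -1.7000e-01 -4.9000e+00] F [-11.7   1.   28.3] open 0.0137 q [-6.6  2.6 -9.7 77.5 -0.  88.3]
```

The force rises sharply from 12.5 to 28 N at z=0.0750, which is exactly the flush height. I'll hold there and take pictures.

```bash
python3 -m creep '[[0,0,0,0,0,0,0],[0,0,0,0,0,0,0],[0,0,0,0,0,0,0],[0,0,0,0,0,0,0],[0,0,0,0,0,0,0]]';python3 -c "
from h import *
st()
for n in('side','top'):
    im=optics.camera(n)[:,:,::-1]
    cv2.imwrite(f'pics/{n}7.png',im)
    im=im[200:300,250:370] if n=='side' else im[150:250,290:410]
    cv2.imwrite(f'pics/{n}7c.png',cv2.resize(im,None,fx=6,fy=6,interpolation=cv2.INTER_CUBIC))
st()"
```

```text
time: 12.8
ee_pos: [0.5312, -0.0611, 0.075]
tcp_rot: [180.0, -0.2, -4.9]
wrist_force: [-11.7, 1.6, 28.3]
opening: 0.0141
12.8 p [ 0.5312 -0.0611  0.075 ] r [ 1.7999e+02 -1.7000e-01 -4.9000e+00] F [-11.7   1.6  28.3] open 0.0141 q [-6.6  2.6 -9.7 77.5 -0.  88.3]
12.9 p [ 0.5312 -0.0611  0.075 ] r [ 1.7999e+02 -1.7000e-01 -4.9000e+00] F [-12.2   1.1  28.2] open 0.0137 q [-6.6  2.6 -9.7 77.5 -0.  88.3]
```

View pics/side7c.png

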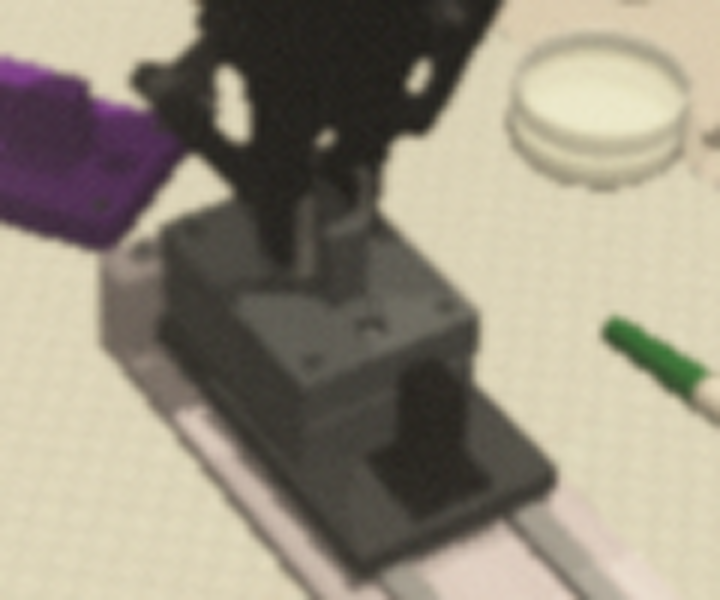

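View pics/top7c.png

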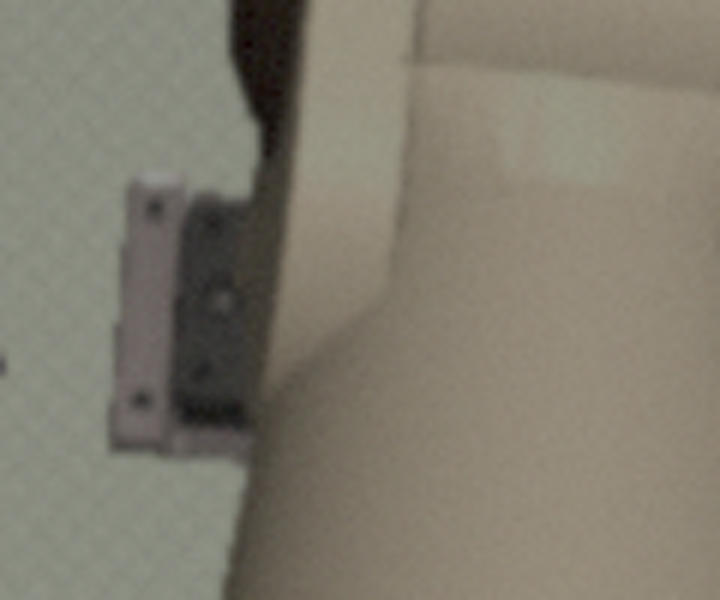

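View pics/side7.png

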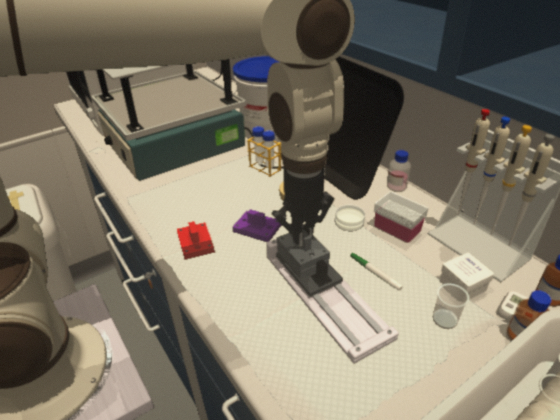

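The halves look shut, with the dowel visible in the big hole at (222,298) in the top crop and in the small hole at (372,322) in the side crop. I'll check numerically whether the carriage has drifted since it reached the stop.

```bash
python3 - <<'E'
import cv2,numpy as np
from h import *
a=cv2.imread('pics/side3.png',0).astype(np.float32);b=cv2.imread('pics/side7.png',0).astype(np.float32)
for n,(r0,r1,c0,c1) in {'corner':(262,290,325,352),'bottom':(280,302,300,325),'ref endblock':(325,358,340,400)}.items():
    A=a[r0:r1,c0:c1];B=b[r0:r1,c0:c1]
    print(n,cv2.phaseCorrelate(A,B,cv2.createHanningWindow(A.shape[::-1],cv2.CV_32F)))
v=(.5287,-.0605,-.0846)
print('px for 5mm -y',proj('side',world([(0.03,-.085,.03),(0.03,-.09,.03)],*v)))
big=[cv2.resize(x[255:305,295:360],None,fx=6,fy=6,interpolation=cv2.INTER_CUBIC) for x in(a,b)]
cv2.imwrite('pics/cmp.png',np.hstack(big))
E
```

```text
corner ((0.29376051137236914, 0.09812392478748855), 0.9174378760067033)
bottom ((0.6439487422458896, -0.22073333588523347), 0.9162265257040659)
ref endblock ((-0.08893968526464846, -0.016060177518010477), 0.9559565671064235)
px for 5mm -y [[336.72206404 278.58686979]
 [338.20268312 280.14532753]][ WARN:0@0.673] global loadsave.cpp:1063 imwrite_ Unsupported depth image for selected encoder is fallbacked to CV_8U.
```

View pics/cmp.png

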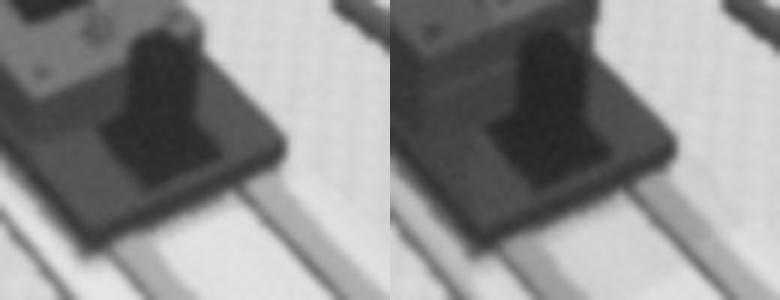

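Any drift is below about 1 mm, with a 4 mm limit. A light nudge toward the stop will settle it.

```bash
python3 -m creep '[[0,-0.001,0,0,0,0,0],[0,-0.002,0,0,0,0,0],[0,-0.002,0,0,0,0,0],[0,-0.002,0,0,0,0,0]]';python3 -c "
from h import *
st()"
```

```text
time: 13.3
ee_pos: [0.5316, -0.0605, 0.075]
tcp_rot: [179.8, -0.2, -5.0]
wrist_force: [-10.5, -7.5, 26.8]
opening: 0.0136
13.3 p [ 0.5316 -0.0605  0.075 ] r [179.83  -0.22  -4.95] F [-10.5  -7.5  26.8] open 0.0136 q [-6.4  2.6 -9.7 77.5 -0.2 88.5]
```

```bash
python3 -c "
from h import *
bot.job_done();st()"
```

```text
the job is handed in; nothing more can be done
the job is handed in; nothing more can be done
```

I handed the job in at 13.3 s with the arm still gripping the upper half and pressing it shut, and the carriage against its stop. Handing in gave no verdict, and I couldn't read the state afterwards.

**What I did:** I pinched the handle and slid the carriage until it stalled at the stop with 46 N. Then I picked up the grey upper half by its bar, turned it from 40° to −5°, lowered it onto the dowels and pressed.

**Last checks before handing in:**
- **Shut:** the tool stopped at z = 0.0750 m, the height calculated for closed halves, with about 27 N pressing down. The side view shows no gap.
- **Dowels:** both are visible in their holes.
- **Carriage:** by image comparison it had drifted at most about 1 mm, against the 4 mm allowed. A final nudge of about 8 N toward the stop moved the tool only 0.6 mm.
- **Bystanders:** the pen and the tube rack look untouched. The arm partly hid the tape roll in the last side view, and nothing I did went near it.

**Disagreements:** the two cameras differed from each other and from the arm by about 2 mm. For the plate held high after lifting, the gap was about 5 mm. Just before lowering, both cameras put the plate within about 1 mm of the lower half. A sideways force of about 10 N remained while pressing.

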